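# Pack the blade boxes in their transit case

### The job

Hold down the red thumb button and slide the follower of the green transit case all the way back to the case's right-hand end, then lay every blue blade box that is on the bench flat in the case, side by side and parallel to the follower plate. Then hold the button down again and slide the follower up so that it packs the boxes together snugly, without gaps, against the left-hand end, let the button spring up to lock, and gently lower the lid fully shut. Leave the green stone, the grinding wheel and the V-block near it where they are.

Things in the scene. Friction and masses are not known exactly. Their poses are not given: they have to be found in the camera images.
- case: Green sheet-metal transit case, fixed. Origin: centre of the bed, on the bench top; +y to its left-hand end, +x to its back wall, z up. Bed: floor 4 mm up, x -109 to +105 mm, y -125 to +125 mm; end and back walls 6 mm thick, 46 mm high. Front rail (x -137 to -115 mm) top 54 mm up. With the follower fully back, y from -113 to +125 mm is free for boxes.
- follower (a joint): Follower along the rail, m: 0 = fully back at the right-hand (-y) end, grows to +y, at most 0.22. An upright aluminium plate across the bed, 198 x 11 mm, top 39 mm above the bench, fixed to a black carriage on the front rail, clear of the bed. Button up: latched. Button down: slides with 1 to 2 N plus what the boxes need. Starts part way along.
- plate_face (a point): Centre of the follower plate's +y face (the face that touches the boxes), 24 mm above the bench; moves with the follower.
- thumb_pad (a point): Centre of the top of the red thumb button on the carriage (80 mm above the bench when up), 28 mm in x by 36 mm in y, between two black carriage fences 40 mm apart in y, tops 86 mm above the bench: push on a fence, or drag the button, to move the follower. The button is 14.5 mm further to +y than plate_face.
- release (a joint): How far the thumb button is pressed, m: 0 = up (latched), 0.009 = fully down. Unlatched from 0.005; press to 0.006 to 0.008. Spring: 4 N at the start, 5.8 N fully down. Let go, it springs up where its tooth finds a notch (every 8.8 mm, the first at follower = 0), shifting the follower a few mm; a button that stays part-way down is not latched: press it and shift a few mm.
- lid (a joint): Lid angle, rad: 0 = shut flat on the case, 1.57 = standing upright at the back; starts open. Stiff friction hinge (0.55 N m): the lid stays at any angle and must be pushed the whole way, up to 5 N at its edge.
- lid_hinge (a point): Middle of the lid's hinge axis, which runs along the case's y axis, at 111 mm in x and 46 mm up in the case frame.
- lid_edge (a point): Middle of the lid's free edge, 198 mm from the hinge, half-way through the thickness. The lid is 6 mm thick, 262 mm wide in y; a steel lip 70 mm wide in y, 6 mm thick, stands 14 mm out of its outer face at the middle of this edge. Shut, the outer face is 53 mm above the bench.
- box_a_mid (a point): Centre of a closed blue plastic blade box, 200 x 44 x 32 mm, 0.16 kg, lying flat on the bench; x along its 200 mm length, y across its 44 mm width (grasp here, from above), z up. Of the three boxes two or three are present.
- box_b_mid (a point): Centre of a closed blue plastic blade box, 200 x 44 x 32 mm, 0.16 kg, lying flat on the bench; x along its 200 mm length, y across its 44 mm width (grasp here, from above), z up. Of the three boxes two or three are present.
- box_c_mid (a point): Centre of a closed blue plastic blade box, 200 x 44 x 32 mm, 0.16 kg, lying flat on the bench; x along its 200 mm length, y across its 44 mm width (grasp here, from above), z up. Of the three boxes two or three are present.
- stone: Bystander, loose, not to be disturbed: green dressing stone stick, 25 x 100 x 13 mm. Origin: centre of its underside.
- wheel: Bystander, loose, not to be disturbed: white cup grinding wheel, 102 mm across, 24 mm high. Origin: centre of its underside.
- vblock: Bystander, loose, not to be disturbed: white V-block, 55 x 36 x 32 mm. Origin: centre of its underside.
Not all that is in view belongs to the job. What is shaped like the part that bears box_c_mid but pink is not meant.

How it is judged (in metres and radians):
On the way, in this order (a step that is already met when the one before it is completed fails the run):
1. the follower is slid fully back (within 12 mm of the right-hand end) (value of joint follower below 0.012 m), for 0.2 s.
2. every box lies flat in the bed of the case, parallel to the plate (x of box_a_mid in the frame of case between -0.015 and 0.015 m and y of box_a_mid in the frame of case between -0.12 and 0.12 m and z of box_a_mid in the frame of case between 0.012 and 0.027 m and angle between each of box_a_mid, box_b_mid, box_c_mid's own z axis and vertical below 0.12 rad and angle between the x axis of each of box_a_mid, box_b_mid, box_c_mid and the x axis of case, either way round below 0.12 rad and x of box_b_mid in the frame of case between -0.015 and 0.015 m and y of box_b_mid in the frame of case between -0.12 and 0.12 m and z of box_b_mid in the frame of case between 0.012 and 0.027 m and x of box_c_mid in the frame of case between -0.015 and 0.015 m and y of box_c_mid in the frame of case between -0.12 and 0.12 m and z of box_c_mid in the frame of case between 0.012 and 0.027 m), for 0.3 s.
3. the follower has packed the boxes together against the left-hand end and its button is up (y of any of box_a_mid, box_b_mid, box_c_mid in the frame of case above 0.093 m and y of any of box_a_mid, box_b_mid, box_c_mid in the frame of plate_face below 0.032 m and (horizontal distance between box_a_mid and box_b_mid below 0.055 m or horizontal distance between box_a_mid and box_c_mid below 0.055 m) and (horizontal distance between box_b_mid and box_a_mid below 0.055 m or horizontal distance between box_b_mid and box_c_mid below 0.055 m) and (horizontal distance between box_c_mid and box_a_mid below 0.055 m or horizontal distance between box_c_mid and box_b_mid below 0.055 m) and value of joint follower above 0.094 m and value of joint release below 0.0015 m), for 0.3 s.
4. the lid is shut (value of joint lid below 0.04 rad), for 0.2 s.
At the end, for the whole second after the job is handed in: Every box present lies flat in the case (level and parallel within 0.12 rad), a box touches the left-hand end within 10 mm, the plate touches a box within 10 mm, neighbouring boxes are within 10 mm of each other, the thumb button is up, and the lid is shut within 0.04 rad (all of step 2 and all of step 3 and value of joint lid below 0.04 rad).
It fails at once if the lid is slammed (over 2.5 rad/s) (velocity of joint lid below -2.5 rad/s).
It fails at once if a bystander is moved more than 40 mm (distance of any of stone, wheel, vblock from where it was at the start of the episode above 0.04 m).
Of box_a, box_b, box_c only 2 to 3 are there at a start; the rules pass over those that are not, and their reading is None.
At some moment in a run one of box_a, box_b, box_c may be knocked a few centimetres aside while the robot is not near it.
Once in a run the grip may slacken for a moment while it holds something.
It also fails if it takes over 210 s, if anything falls off the work surface, if the arm or the gripper's body presses on something with over 40 N, if the wrist force passes 120 N, or if a joint passes its speed limit or range.

### The arm

A 6-joint arm with a two-finger parallel gripper is mounted at the origin on a cart in front of the work surface, level with it; the furniture and walls round the work are solid. World frame = base frame: x ahead of the robot, y to its left, z up, the work surface at z = 0. Lengths are in mm, angles in rad, forces in N, time in s.
With the tool pointing down it reaches from about 350 to 775 mm from the base axis. Payload 7.3 kg.
Tool frame: the origin (TCP) lies midway between the tips of the shut fingers; the grasp point (between the pads) lies 19 mm behind it; x points along the fingers, y is the direction in which the jaws open and shut, and the axes are right-handed (so a half turn about x gives the same grasp; the last joint's range is limited). The gripper opens to 92 mm and grips with 3 to 60 N. Pads are 19 mm wide; open, the fingers measure 130 mm over their backs; the gripper's body (75 mm by 190 mm) begins 47 mm behind the grasp point.
Start: joints at [1.015, 0.342, 1.524, -0, 1.275, -0.146], TCP at [209.162, 481.556, 226.741] pointing down, gripper open.
Joint ranges: [-2.53, 2.53], [-0.77, 2.02], [0.04, 2.7], [-1, 4.14], [0.28, 2.66], [-3.11, 3.11]. Speed limits (rad/s): [2.57, 2.57, 3.14, 3.14, 3.14, 3.14].

### API

Orientations are given as [roll, pitch, yaw] about the fixed x, y, z axes, in that order (R = Rz(yaw) Ry(pitch) Rx(roll)).
In Python, from plant import get_obs, capture, close_job gives the robot as it stands. The module is installed in compiled form; this text tells all that it offers.
- The arm moves only by the tool send_rows, never from a script. Its argument "moves" is a list of rows, each a list of 4 numbers: the shift along the tool's x, y, z in mm, then the turn about the tool's x in degrees. In form: [[tx, ty, tz, yaw], ...]. A call has 1 to 8 rows; each row shifts and turns the commanded pose from where the row before left it, along the tool's axes as they then stand; what a row does not reach is not made up. A row lasts 1/8 s, in which the tool goes at most 62.5 mm and 10.7 degrees, less where a joint would pass 70% of its speed; a pose out of reach is approached as far as the arm can. A call with a gripper value outside its range is refused whole. "hand" is the opening, from 0 (shut) to 1 (fully open), set as the call begins (left out, the last holds). The fingers move at their own pace and stop on an object; the grip force is fixed at half the most. Time passes only in rows, so rows that do not move let the fingers close. It gives the time, the measured TCP pose, the force and the opening at its end, in the units of the state.
- get_obs(): the state, without advancing time (a new reading comes with each control period).
- capture(name): name is "side" or "top" or "wrist"; returns a dict with "image" (480x640x3 uint8, red, green, blue), "K" (3x3 intrinsics, pixels), "position" and "attitude" of the camera in the world; the wrist camera has in their place "mount" (4x4, takes a point from camera to tool coordinates, whose origin is the TCP and whose axes are the tool frame's). Camera axes: x right, y down, z forward; pixel columns grow to the right and rows downward; lengths in mm; the calibration is good to about 2 mm. A picture is of the moment at which its call begins: read the wrist's pose just before it. There is no depth.
- close_job(): hands the job in, once; it reports no verdict.
The state is a dict: "time": time; "joint_positions": joint angles; "dq": joint speeds; "tau": joint torques, N m; "tool_pos": TCP position; "tcp_rot": TCP orientation; "contact_force": force on the tool from outside, world axes, zero at the start; "moment": the same for the moment, N m; "grip_width": finger opening in mm.
Only numpy, scipy, OpenCV 4.12 (cv2) and the standard library are available. Lean on these libraries where they do the work, as an engineer would, in place of code of your own. Each camera call takes 0.05 s, during which the arm holds its last target. There are 200 camera calls.

## Working session

There is one attempt and no reset: what is moved stays moved. The work goes in short steps, Python scripts to look and compute and a tool call to move; the robot and the scene stay as the last step left them, time stands still between calls to the robot, and variables do not carry over. Pictures are saved under pics/ and viewed, about 12 in all and at most 16, crops included, and the job is handed in when it is done.

Besides the shell and the picture viewer there is one more tool, called after ">>>" by a JSON object that holds its "op" and its "data". send_rows: Moves the arm, as the interface text tells. Its arguments: {"type":"object","properties":{"moves":{"type":"array","items":{"type":"array","items":{"type":"number"}}},"hand":{"type":"number"}},"required":["moves"]}

```bash
mkdir -p pics
python3 - <<'E'
from plant import get_obs, capture
import cv2,pickle
o=get_obs(); print({k:o[k] for k in o})
for n in("top","side"):
    c=capture(n); cv2.imwrite(f"pics/{n}0.png",c["image"][:,:,::-1]); pickle.dump(c,open(f"{n}0.pkl","wb")); print(n,c["K"],c["position"],c["attitude"])
E
```

```text
{'time': 0.0, 'joint_positions': array([ 1.01501579e+00,  3.42694811e-01,  1.52500177e+00,  1.49652084e-05,
        1.27540797e+00, -1.45942559e-01]), 'dq': array([-0.00286574, -0.00090363, -0.00061737,  0.00047547, -0.00116146,
        0.00049825]), 'tau': array([-8.71980683e-04, -4.31236231e+01, -2.44224018e+01,  7.18108658e-02,
        5.59470069e-02, -1.84706341e-04]), 'tool_pos': array([208.92479117, 481.19921197, 226.06477603]), 'tcp_rot': array([-1.72620382,  1.56928436, -2.13604617]), 'contact_force': array([ 0.37831048, -0.14733594, -0.12371957]), 'moment': array([ 0.00878417, -0.03732132, -0.00574968]), 'grip_width': 92.08396581458146}
top [[529.95707326   0.         321.32238251]
 [  0.         529.95707326 239.92084864]
 [  0.           0.           1.        ]] [ 289.97057784  137.04710753 1272.99908091] [-2.95271986 -0.00473571 -1.57922023]
side [[455.75683412   0.         327.83201471]
 [  0.         455.75683412 241.39854408]
 [  0.           0.           1.        ]] [  65.46190512 -593.67763511  800.33668568] [-2.24813377  0.00915853 -0.60386242]
```

View pics/top0.png

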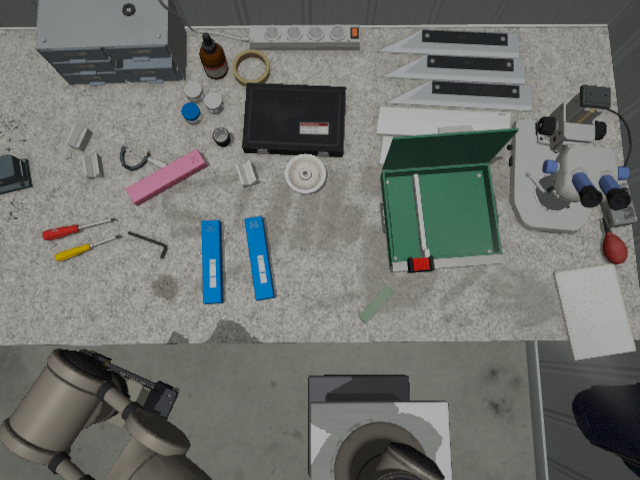

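View pics/side0.png

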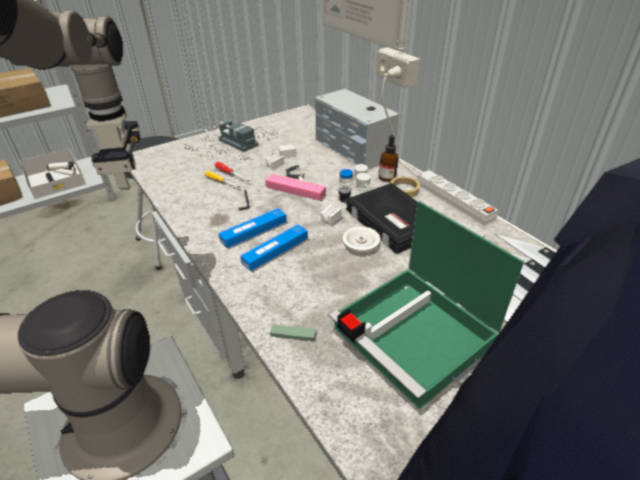

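```bash
cat > h.py <<'E'
import numpy as np,cv2,pickle
from scipy.spatial.transform import Rotation as R
def ray(c,uv,z):
    M=R.from_euler('xyz',c["attitude"]).as_matrix(); d=M@np.linalg.solve(c["K"],[uv[0],uv[1],1]); p=np.array(c["position"])
    return (p+d*(z-p[2])/d[2]).round(1)
def proj(c,P):
    M=R.from_euler('xyz',c["attitude"]).as_matrix(); q=c["K"]@(M.T@(np.array(P)-c["position"])); return q[:2]/q[2]
E
python3 - <<'E'
from h import *
im=cv2.imread("pics/top0.png")
a=cv2.resize(im[120:280,370:530],None,fx=4,fy=4,interpolation=2)[:600]
b=cv2.resize(im[205:315,190:330],None,fx=4,fy=4,interpolation=2)
cv2.imwrite("pics/caseA.png",cv2.resize(im[155:280,370:510],None,fx=4.8,fy=4.8,interpolation=2))
hsv=cv2.cvtColor(im,cv2.COLOR_BGR2HSV)
m=cv2.inRange(hsv,(95,150,80),(115,255,255))
n,l,s,ce=cv2.connectedComponentsWithStats(m)
c=pickle.load(open("top0.pkl","rb"))
for i in range(1,n):
    if s[i,4]>300:
        pts=np.argwhere(cv2.morphologyEx((l==i).astype('uint8'),3,np.ones((5,5))))[:,::-1]
        r=cv2.minAreaRect(pts.astype(np.float32)); print(r); print([ray(c,p,32) for p in cv2.boxPoints(r)], ray(c,r[0],32))
E
```

```text
((258.79669189453125, 257.73907470703125), (82.61136627197266, 18.224884033203125), 82.01067352294922)
[array([581.9, 314.3,  32. ]), array([587.8, 271.1,  32. ]), array([391.4, 241.8,  32. ]), array([385.8, 283.9,  32. ])] [485.3 277.6  32. ]
((211.0506134033203, 261.52374267578125), (82.92408752441406, 18.269290924072266), 88.56790161132812)
[array([577.2, 417.6,  32. ]), array([578. , 373.9,  32. ]), array([379.9, 363.6,  32. ]), array([379.2, 406. ,  32. ])] [477.1 390.2  32. ]
```

View pics/caseA.png

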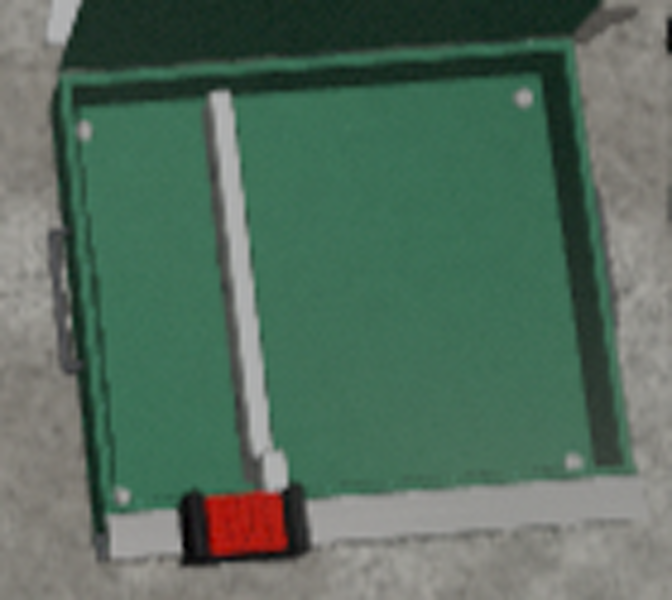

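Run:
```python
from h import *
from scipy.optimize import least_squares
c=pickle.load(open("top0.pkl","rb"))
px=lambda u,v:np.array([u/4.8+370-.4,v/4.8+155-.4])
obs=[((111,131,46),px(62,72)),((111,-131,46),px(577,39)),((-137,131,54),px(108,559)),((-137,-131,54),px(640,517)),((-115,-131,46),px(634,470)),((105,125,46),px(75,85)),((105,-125,46),px(541,75) ) ][:5]
def pose(p): return lambda q:np.array([p[0]+np.cos(p[2])*q[0]-np.sin(p[2])*q[1],p[1]+np.sin(p[2])*q[0]+np.cos(p[2])*q[1],q[2]])
f=lambda p:np.concatenate([proj(c,pose(p)(q))-u for q,u in obs])
s=least_squares(f,[560,-100,0.1]); print(s.x,f(s.x).round(1))
t=pose(s.x)
inv=lambda P:(np.array([[np.cos(s.x[2]),np.sin(s.x[2])],[-np.sin(s.x[2]),np.cos(s.x[2])]])@(P[:2]-s.x[:2])).round(1)
print("button",inv(ray(c,px(247,524),80)),ray(c,px(247,524),80),"plate ends top",inv(ray(c,px(221,93),39)),inv(ray(c,px(263,455),39)))
for uv in [(376,304),(305,174),(246,174)]: print(ray(c,uv,15))
print("lid edge px",[proj(c,t((111+198*np.cos(a),0,46+198*np.sin(a)))) for a in (1.57,1.7,1.8,1.9)])
```

```text
[ 5.94755528e+02 -1.56340356e+02  6.19945421e-02] [-0.7 -0.3 -0.6 -0.6 -0.  -0.7  1.2  0.2  0.   1.3]
button [-129.8   67.6] [461.  -96.9  80. ] plate ends top [95.8 49.1] [-90.8  47.8]
[375.2   1.1  15. ]
[696.8 168.1  15. ]
[697.8 314.   15. ]
lid edge px [array([456.47722589, 134.34532644]), array([457.74870786, 146.44642554]), array([458.43059753, 156.05623877]), array([458.8427986 , 165.76562111])]
```

```bash
cat >> h.py <<'E'
C=np.array([594.8,-156.3]);CY=0.062
def cw(x,y): return np.array([C[0]+np.cos(CY)*x-np.sin(CY)*y, C[1]+np.sin(CY)*x+np.cos(CY)*y])
def wc(P): d=np.array(P[:2])-C; return np.array([np.cos(CY)*d[0]+np.sin(CY)*d[1],-np.sin(CY)*d[0]+np.cos(CY)*d[1]])
def Rt(o): return R.from_euler('xyz',o["tcp_rot"]).as_matrix()
def plan(xy,z,jaw,start=None):
    """tool-frame total shift after the turn done first; turn in deg"""
    from plant import get_obs
    o=get_obs(); M=Rt(o); p=np.array(o["tool_pos"])
    j=np.arctan2(M[1,1],M[0,1]); d=(jaw-j+np.pi/2)%np.pi-np.pi/2
    M2=M@R.from_euler('x',-d).as_matrix(); T=np.array([*xy,z])
    print("t",round(o["time"],2),"pos",p.round(1),"jaw",round(j,3),"q6",round(o["joint_positions"][5],2),"turn_deg",round(-np.degrees(d),1),"shift after turn",(M2.T@(T-p)).round(1),"shift before turn",(M.T@(T-p)).round(1),"F",np.round(o["contact_force"],1),"w",round(o["grip_width"],1),"tilt",round(np.degrees(np.arccos(-M[2,0])),2))
E
python3 - <<'E'
from h import *
plan(cw(-129.8,67.6),150,CY)
plan(cw(-129.8,67.6),110,CY+np.pi/2)
E
```

```text
t 0.1 pos [209.  481.2 226.1] jaw 1.161 q6 -0.15 turn_deg 63.0 shift after turn [ 76.6 215.9 592.5] shift before turn [  76.6 -429.7  461.6] F [-0.1 -0.4 -0.1] w 91.7 tilt 0.08
t 0.1 pos [209.  481.2 226.1] jaw 1.161 q6 -0.15 turn_deg -27.0 shift after turn [ 116.6 -592.5  215.9] shift before turn [ 116.6 -429.6  461.6] F [-0.1 -0.4 -0.1] w 91.7 tilt 0.08
```

>>> {"op": "send_rows", "data": {"moves": [[0,0,0,10.5],[0,0,0,10.5],[0,0,0,10.5],[0,0,0,10.5],[0,0,0,10.5],[0,0,0,10.5],[0,18,49,0],[0,18,49,0]], "hand": 0}}

```text
time: 1.1
tool_pos: [251.1, 384.8, 226.2]
tcp_rot: [-0.55, 1.57, -2.057]
contact_force: [0.0, -0.5, -0.1]
grip_width: 16.6
```

>>> {"op": "send_rows", "data": {"moves": [[0,18,49,0],[0,18,49,0],[0,18,49,0],[0,18,49,0],[0,18,49,0],[0,18,49,0],[0,18,49,0],[0,18,49,0]]}}

```text
time: 2.1
tool_pos: [419.2, 1.8, 226.6]
tcp_rot: [-3.11, 1.571, 1.663]
contact_force: [0.7, 0.2, -0.4]
grip_width: 0.2
```

Run:
```python
from h import *
plan(cw(-129.8,67.6),110,CY)
```

```text
t 2.1 pos [419.2   1.8 226.6] jaw 0.061 q6 -0.24 turn_deg -0.0 shift after turn [116.6  35.7 101.2] shift before turn [116.6  35.8 101.1] F [ 0.7  0.2 -0.4] w 0.2 tilt 0.02
```

>>> {"op": "send_rows", "data": {"moves": [[20,12,33,0],[20,12,34,0],[20,12,34,0],[0,0,0,0],[0,0,0,0]]}}

```text
time: 2.72
tool_pos: [460.7, -94.6, 166.6]
tcp_rot: [-2.332, 1.57, 2.442]
contact_force: [0.6, -0.7, -1.1]
grip_width: 0.5
```

```bash
cat >> h.py <<'E'
def wrist(name):
    from plant import get_obs,capture
    o=get_obs(); c=capture("wrist"); M=Rt(o); m=np.array(c["mount"])
    W=np.eye(4); W[:3,:3]=M; W[:3,3]=o["tool_pos"]; W=W@m
    d=dict(K=c["K"],position=W[:3,3],attitude=R.from_matrix(W[:3,:3]).as_euler('xyz'),image=c["image"])
    pickle.dump(d,open(name+".pkl","wb")); cv2.imwrite(f"pics/{name}.png",c["image"][:,:,::-1]); return d
E
python3 - <<'E'
from h import *
c=wrist("w1"); plan(cw(-129.8,67.6),110,CY); print(c["position"])
print("pred button",proj(c,[*cw(-126,67.6),80]))
E
```

```text
t 2.77 pos [460.8 -94.4 167. ] jaw 0.062 q6 -0.43 turn_deg -0.0 shift after turn [57.   0.1  2.5] shift before turn [57.   0.1  2.5] F [-0.7  0.3  0.4] w 0.8 tilt 0.02
[456.13209404 -22.50730833 325.08798641]
pred button [323.81174899 249.7862911 ]
```

View pics/w1.png

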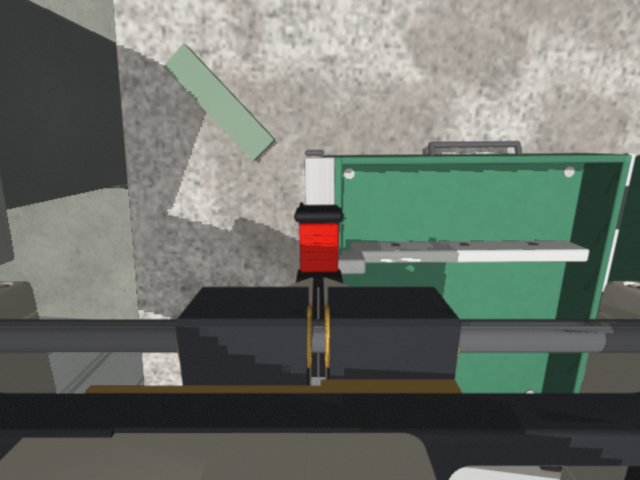

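>>> {"op": "send_rows", "data": {"moves": [[40,0,2,0],[35,0,0,0],[10,0,0,0],[8,0,0,0],[0,0,0,0],[0,0,0,0]]}}

```text
time: 3.52
tool_pos: [461.5, -97.1, 74.7]
tcp_rot: [1.131, 1.57, -0.378]
contact_force: [-2.5, 0.3, 4.6]
grip_width: 0.4
```

>>> {"op": "send_rows", "data": {"moves": [[2,0,0,0],[0,0,8,0],[0,0,12,0],[0,0,15,0],[0,0,15,0],[0,0,15,0],[0,0,15,0],[0,0,15,0]]}}

```text
time: 4.53
tool_pos: [468.1, -193.1, 72.7]
tcp_rot: [1.117, 1.568, -0.393]
contact_force: [1.0, 2.0, 5.4]
grip_width: 0.7
```

Run:
```python
from h import *
from plant import capture
plan(cw(-129,-98.5),73,CY)
c=capture("top"); cv2.imwrite("pics/t1.png",cv2.resize(c["image"][120:290,370:530,::-1],None,fx=3.5,fy=3.5))
```

```text
t 4.53 pos [ 468.1 -193.1   72.7] jaw 0.061 q6 -0.6 turn_deg -0.0 shift after turn [-0.2 -0.3 69.6] shift before turn [-0.2 -0.2 69.6] F [1.  2.  5.4] w 0.7 tilt 0.18
```

View pics/t1.png

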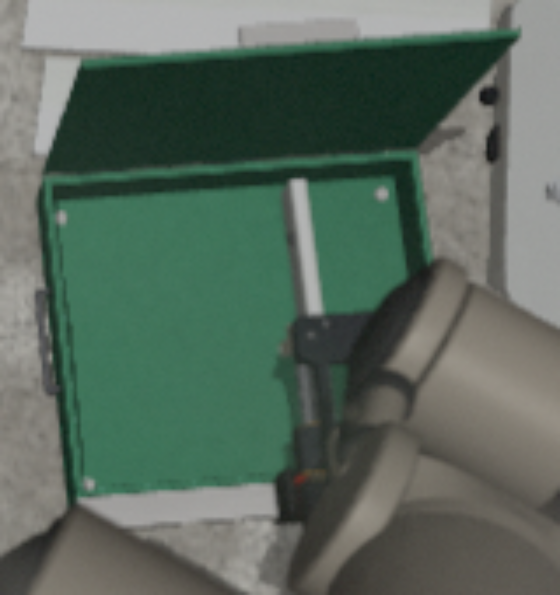

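The plate moved with the button to the right; roughly 70 mm remain. I continue until the end stop shows in the force.

>>> {"op": "send_rows", "data": {"moves": [[0,0,15,0],[0,0,15,0],[0,0,15,0],[0,0,10,0],[0,0,7,0],[0,0,4,0],[0,0,3,0],[0,0,0,0]]}}

```text
time: 5.58
tool_pos: [472.9, -262.4, 73.1]
tcp_rot: [0.93, 1.566, -0.58]
contact_force: [0.9, -0.2, 5.1]
grip_width: 0.7
```

>>> {"op": "send_rows", "data": {"moves": [[0,0,3,0],[0,0,3,0],[0,0,3,0],[0,0,2,0],[0,0,0,0]]}}

```text
time: 6.2
tool_pos: [472.6, -271.8, 72.6]
tcp_rot: [1.482, 1.569, -0.027]
contact_force: [0.6, 3.3, 5.4]
grip_width: 0.3
```

>>> {"op": "send_rows", "data": {"moves": [[0,0,3,0],[0,0,2,0],[0,0,0,0]]}}

```text
time: 6.58
tool_pos: [472.6, -272.1, 72.6]
tcp_rot: [3.086, 1.563, 1.576]
contact_force: [0.9, 22.0, 14.2]
grip_width: 0.6
```

>>> {"op": "send_rows", "data": {"moves": [[0,0,-5,0],[-8,0,0,0],[-20,0,0,0],[-60,0,-20,0],[-60,0,-40,0],[0,0,-55,0],[0,0,-55,0],[0,0,0,0]], "hand": 1}}

```text
time: 7.58
tool_pos: [461.6, -105.2, 211.8]
tcp_rot: [1.657, 1.57, 0.151]
contact_force: [0.7, -1.2, -0.3]
grip_width: 75.7
```

Run:
```python
from h import *
from plant import capture
c=capture("top"); im=c["image"][:,:,::-1]; cv2.imwrite("pics/t2.png",im)
hsv=cv2.cvtColor(np.ascontiguousarray(im),cv2.COLOR_BGR2HSV)
m=cv2.inRange(hsv,(95,150,80),(115,255,255))
n,l,s,ce=cv2.connectedComponentsWithStats(m)
for i in range(1,n):
    if s[i,4]>300:
        pts=np.argwhere(l==i)[:,::-1]; r=cv2.minAreaRect(pts.astype(np.float32)); b=[ray(c,p,32) for p in cv2.boxPoints(r)]; print(ray(c,r[0],32),[x.tolist() for x in b])
plan((485,278),180,0.154+np.pi/2)
```

```text
[485.3 277.7  32. ] [[581.7, 314.7, 32.0], [587.8, 271.4, 32.0], [391.5, 241.7, 32.0], [385.8, 283.7, 32.0]]
[477.1 390.2  32. ] [[577.2, 417.6, 32.0], [578.0, 373.8, 32.0], [380.0, 363.5, 32.0], [379.3, 406.0, 32.0]]
t 7.62 pos [ 462.1 -106.9  211.7] jaw 0.064 q6 -0.45 turn_deg 84.8 shift after turn [  31.5 -376.9  -81.7] shift before turn [  31.5   47.5 -382.7] F [ 0.9 -0.4  0.8] w 79.5 tilt 0.09
```

View pics/t2.png

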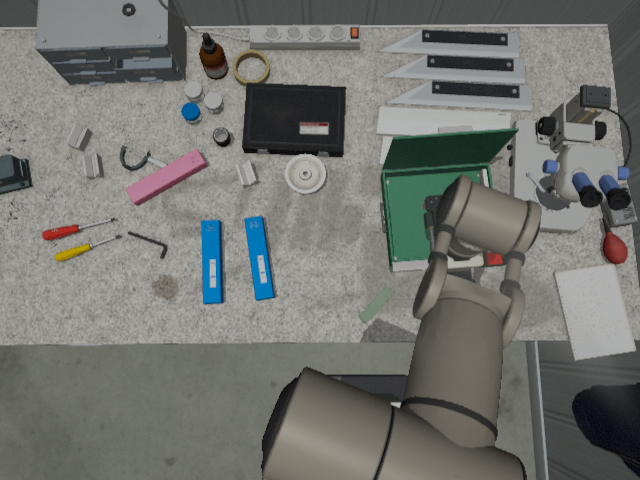

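>>> {"op": "send_rows", "data": {"moves": [[0,6,-48,0],[0,6,-48,0],[0,6,-48,0],[0,6,-48,0],[0,6,-48,0],[0,6,-48,0],[0,6,-48,0],[0,6,-46,0]], "hand": 1}}

```text
time: 8.62
tool_pos: [487.9, 276.9, 211.0]
tcp_rot: [1.319, 1.57, -0.192]
contact_force: [0.3, -0.5, -0.8]
grip_width: 91.4
```

>>> {"op": "send_rows", "data": {"moves": [[0,0,0,10.6],[0,0,0,10.6],[0,0,0,10.6],[0,0,0,10.6],[0,0,0,10.6],[0,0,0,10.6],[0,0,0,10.6],[0,0,0,10.6]]}}

```text
time: 9.62
tool_pos: [487.9, 275.2, 210.9]
tcp_rot: [2.645, 1.57, -0.352]
contact_force: [0.3, -0.1, -0.0]
grip_width: 91.7
```

Run:
```python
from h import *
c=wrist("w2")
plan((485.3,277.7),80,0.154+np.pi/2)
im=cv2.cvtColor(c["image"],cv2.COLOR_RGB2HSV)
m=cv2.inRange(im,(95,150,80),(115,255,255))
n,l,s,ce=cv2.connectedComponentsWithStats(m)
for i in range(1,n):
    if s[i,4]>1000:
        pts=np.argwhere(l==i)[:,::-1]; r=cv2.minAreaRect(pts.astype(np.float32)); b=[ray(c,p,32).tolist()[:2] for p in cv2.boxPoints(r)]; print(cv2.boxPoints(r).round().tolist(),ray(c,r[0],32),b)
```

```text
t 9.68 pos [487.9 275.3 210.9] jaw -1.434 q6 1.81 turn_deg -1.0 shift after turn [130.9  -2.8   2.2] shift before turn [130.9  -2.8   2.3] F [-0.5 -0.6 -0.2] w 91.7 tilt 0.04
[[174.0, 288.0], [174.0, 99.0], [225.0, 99.0], [225.0, 288.0]] [496.8 388.8  32. ] [[396.9, 409.0], [576.9, 415.7], [583.4, 371.3], [404.3, 357.8]]
[[290.0, 312.0], [290.0, 111.0], [336.0, 111.0], [336.0, 312.0]] [495.2 280.6  32. ] [[387.3, 289.3], [581.8, 313.5], [587.7, 273.1], [394.2, 242.2]]
```

View pics/w2.png

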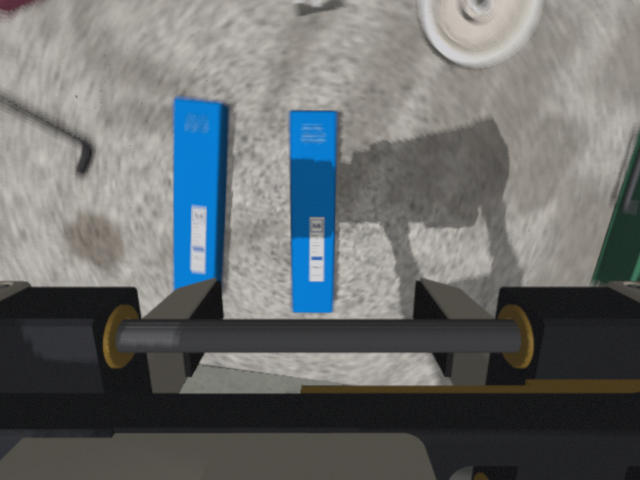

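>>> {"op": "send_rows", "data": {"moves": [[50,-3,2,-1],[50,0,0,0],[50,0,0,0],[35,0,0,0],[20,0,0,0],[0,0,0,0]]}}

```text
time: 10.42
tool_pos: [483.9, 278.0, 4.4]
tcp_rot: [0.26, 1.568, -2.711]
contact_force: [0.9, -0.4, 0.5]
grip_width: 91.5
```

>>> {"op": "send_rows", "data": {"moves": [[0,0,0,0],[0,0,0,0],[0,0,0,0],[0,0,0,0],[0,0,0,0],[0,0,0,0]], "hand": 0}}

```text
time: 11.18
tool_pos: [483.9, 279.4, 6.2]
tcp_rot: [-2.506, 1.57, 0.806]
contact_force: [-0.1, -0.1, 1.6]
grip_width: 44.0
```

Run:
```python
from h import *
plan((485.3,277.7),120,0.154+np.pi/2)
plan(cw(-2,72),120,CY+np.pi/2)
```

```text
t 11.18 pos [483.9 279.4   6.2] jaw -1.401 q6 1.79 turn_deg 0.9 shift after turn [-113.8    1.9   -1.2] shift before turn [-113.8    1.9   -1.1] F [-0.1 -0.1  1.6] w 44.0 tilt 0.02
t 11.18 pos [483.9 279.4   6.2] jaw -1.401 q6 1.79 turn_deg 6.2 shift after turn [-113.9  369.7  -81.7] shift before turn [-113.9  376.4  -41.5] F [-0.1 -0.1  1.6] w 44.0 tilt 0.02
```

>>> {"op": "send_rows", "data": {"moves": [[-20,0,0,0],[-45,0,0,0],[-49,0,0,0],[0,35,-4,2.2],[0,47,-7,2],[0,47,-8,2],[0,47,-10,0],[0,47,-10,0]]}}

```text
time: 12.18
tool_pos: [544.9, 59.7, 119.7]
tcp_rot: [-0.182, 1.57, 3.021]
contact_force: [0.8, 1.1, -1.1]
grip_width: 43.8
```

Run:
```python
from h import *
plan(cw(-3.5,72),120,CY+np.pi/2)
```

```text
t 12.18 pos [544.9  59.7 119.7] jaw -1.509 q6 1.48 turn_deg -0.0 shift after turn [ -0.4 146.7 -32.9] shift before turn [ -0.4 146.6 -33. ] F [ 0.8  1.1 -1.1] w 43.8 tilt 0.05
```

>>> {"op": "send_rows", "data": {"moves": [[0,45,-11,0],[0,45,-11,0],[0,40,-8,0],[0,17,-3,0],[30,0,0,0],[0,0,0,0],[0,0,0,0]]}}

```text
time: 13.05
tool_pos: [587.1, -82.8, 90.5]
tcp_rot: [-2.303, 1.571, 0.901]
contact_force: [-0.3, -0.3, -0.6]
grip_width: 44.1
```

Run:
```python
from h import *
c=wrist("w3")
plan(cw(-3.5,72),9,CY+np.pi/2)
im=c["image"][:,:,::-1].copy()
for q in [(111,131,46),(111,-131,46),(-115,-131,46),(-137,131,54),(-137,-131,54),(-115,131,54),(105,125,46),(105,-125,46)]:
    u=proj(c,[*cw(*q[:2]),q[2]]); print(q,u.round()); cv2.drawMarker(im,(int(u[0]),int(u[1])),(255,0,255),1,12)
cv2.imwrite("pics/w3m.png",im)
```

```text
t 13.1 pos [587.5 -82.9  91. ] jaw -1.508 q6 1.24 turn_deg 0.0 shift after turn [82.   1.7  0.8] shift before turn [82.   1.7  0.8] F [ 0.7 -0.4 -0.9] w 43.4 tilt 0.07
(111, 131, 46) [206.  57.]
(111, -131, 46) [716.  58.]
(-115, -131, 46) [616. 422.]
(-137, 131, 54) [233. 457.]
(-137, -131, 54) [618. 457.]
(-115, 131, 54) [231. 430.]
(105, 125, 46) [218.  70.]
(105, -125, 46) [701.  70.]
```

View pics/w3m.png

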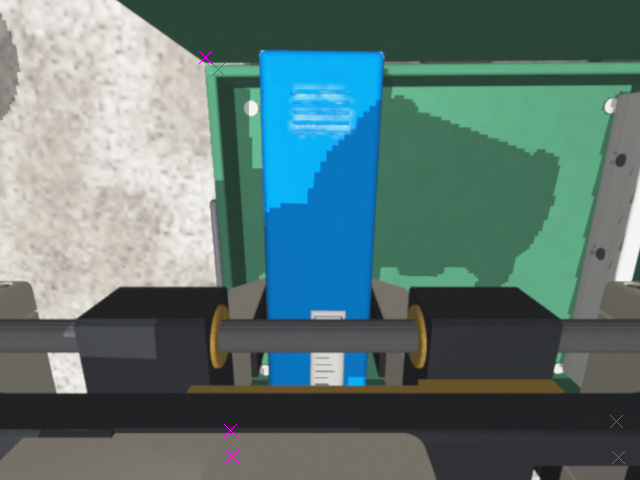

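Run:
```python
from h import *
c=pickle.load(open("w3.pkl","rb"))
print("box far corners", wc(ray(c,(262,52),117)),wc(ray(c,(383,52),117)), "exp tcp", wc((587.5,-82.9)))
print("box far bottom", wc(ray(c,(262,52),117)))
for uv in [(209,66),(640,65),(222,76),(640,76)]: print(uv,wc(ray(c,uv,46)))
im=c["image"][:,:,::-1]
cv2.imwrite("pics/w3c.png",np.hstack([cv2.resize(im[40:120,190:290],None,fx=4,fy=4,interpolation=2),cv2.resize(im[40:120,540:640],None,fx=4,fy=4,interpolation=2)]))
```

```text
box far corners [98.08876039 91.99915807] [98.09315342 51.72149701] exp tcp [-2.73808888 73.71128048]
box far bottom [98.08876039 91.99915807]
(209, 66) [106.84334646 129.72921535]
(640, 65) [107.5541068  -92.84246932]
(222, 76) [102.14267053 123.40832572]
(640, 76) [102.36476941 -94.12339765]
```

View pics/w3c.png

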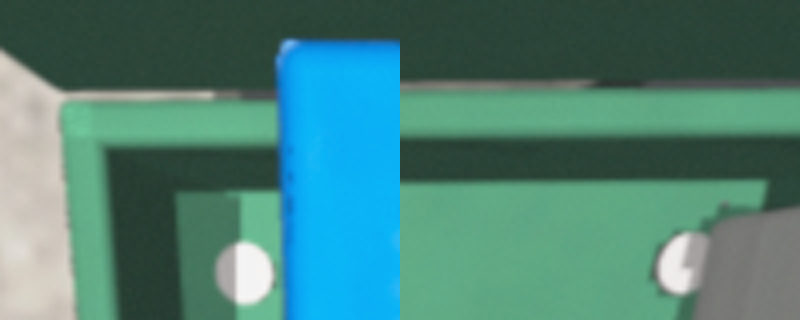

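>>> {"op": "send_rows", "data": {"moves": [[0,0,2.7,-0.4],[30,0,0,0],[25,0,0,0],[12,0,0,0],[8,0,0,0],[4,0,0,0],[0,0,0,0]]}}

```text
time: 13.98
tool_pos: [584.5, -83.7, 11.4]
tcp_rot: [2.943, 1.57, -0.13]
contact_force: [-0.1, -0.4, -2.6]
grip_width: 43.9
```

>>> {"op": "send_rows", "data": {"moves": [[0.5,0,0,0],[0,0,0,0],[0,0,0,0],[0,0,0,0]], "hand": 0.6}}

```text
time: 14.48
tool_pos: [584.4, -83.7, 10.7]
tcp_rot: [3.013, 1.57, -0.06]
contact_force: [0.6, 0.4, -0.3]
grip_width: 55.2
```

>>> {"op": "send_rows", "data": {"moves": [[-10,0,0,0],[-30,0,0,0],[-45,0,0,0],[-45,0,0,0],[-15,-20,5,0],[0,-45,10,0],[0,0,0,0]]}}

```text
time: 15.35
tool_pos: [563.2, -16.6, 155.3]
tcp_rot: [-0.617, 1.569, 2.597]
contact_force: [0.6, 0.2, -0.8]
grip_width: 54.7
```

Run:
```python
from h import *
from plant import capture
c=capture("top"); im=c["image"][:,:,::-1]
hsv=cv2.cvtColor(np.ascontiguousarray(im),cv2.COLOR_BGR2HSV)
m=cv2.inRange(hsv,(95,150,80),(115,255,255))
n,l,s,ce=cv2.connectedComponentsWithStats(m)
for i in range(1,n):
    if s[i,4]>100:
        pts=np.argwhere(l==i)[:,::-1]; r=cv2.minAreaRect(pts.astype(np.float32)); print(s[i],ray(c,r[0],32),[ray(c,p,32).tolist()[:2] for p in cv2.boxPoints(r)])
plan((478,391),160,0.055+np.pi/2)
```

```text
[181 102  18  19 241] [858. 455.  32.] [[857.6, 484.3], [889.5, 455.6], [858.5, 425.7], [826.8, 454.4]]
[ 202  220   20   84 1309] [477.1 390.2  32. ] [[577.2, 417.6], [578.0, 373.9], [379.8, 363.7], [379.2, 406.1]]
t 15.4 pos [563.9 -18.1 155.3] jaw -1.5 q6 1.33 turn_deg 0.9 shift after turn [  -4.5 -413.2   63.3] shift before turn [  -4.5 -414.2   56.6] F [ 0.4 -0.7 -0.3] w 54.8 tilt 0.07
```

>>> {"op": "send_rows", "data": {"moves": [[0,-40,4,0.9],[0,-55,8,0],[0,-55,8,0],[0,-55,8,0],[0,-55,9,0],[0,-55,9,0],[0,-55,9,0],[0,-43,8,0]], "hand": 1}}

```text
time: 16.4
tool_pos: [479.1, 390.7, 154.8]
tcp_rot: [0.671, 1.57, -2.418]
contact_force: [0.5, -0.6, -0.4]
grip_width: 91.9
```

Run:
```python
from h import *
plan((478.5,390.3),5,0.055+np.pi/2)
c=wrist("w4")
im=cv2.cvtColor(c["image"],cv2.COLOR_RGB2HSV)
m=cv2.inRange(im,(95,150,80),(115,255,255))
n,l,s,ce=cv2.connectedComponentsWithStats(m)
for i in range(1,n):
    if s[i,4]>1000:
        pts=np.argwhere(l==i)[:,::-1]; r=cv2.minAreaRect(pts.astype(np.float32)); b=[ray(c,p,32).tolist()[:2] for p in cv2.boxPoints(r)]; print(cv2.boxPoints(r).round().tolist(),b)
```

```text
t 16.4 pos [479.1 390.7 154.8] jaw -1.518 q6 2.08 turn_deg -0.1 shift after turn [149.8   0.3   0.6] shift before turn [149.8   0.3   0.6] F [ 0.5 -0.6 -0.4] w 91.9 tilt 0.04
[[283.0, 106.0], [336.0, 106.0], [336.0, 319.0], [283.0, 319.0]] [[575.1, 421.1], [577.2, 382.1], [404.0, 370.4], [401.6, 416.3]]
```

>>> {"op": "send_rows", "data": {"moves": [[50,0,0,0],[50,0,0,0],[30,0,0,0],[19,0,0,0],[0,0,0,0]]}}

```text
time: 17.08
tool_pos: [479.2, 388.4, 5.2]
tcp_rot: [0.528, 1.568, -2.561]
contact_force: [0.2, 0.2, -0.3]
grip_width: 91.7
```

>>> {"op": "send_rows", "data": {"moves": [[0,0,0,0],[0,0,0,0],[0,0,0,0],[0,0,0,0],[0,0,0,0],[0,0,0,0]], "hand": 0}}

```text
time: 17.82
tool_pos: [479.7, 389.5, 6.8]
tcp_rot: [-2.33, 1.57, 0.864]
contact_force: [0.0, 1.0, 2.2]
grip_width: 43.9
```

Run:
```python
from h import *
plan((478.5,390.3),125,0.055+np.pi/2)
plan(cw(-4.5,-20),125,CY+.007+np.pi/2)
```

```text
t 17.82 pos [479.7 389.5   6.8] jaw -1.518 q6 2.08 turn_deg -0.1 shift after turn [-118.2   -0.9    1.1] shift before turn [-118.2   -0.9    1.1] F [0.  1.  2.2] w 43.9 tilt 0.06
t 17.82 pos [479.7 389.5   6.8] jaw -1.518 q6 2.08 turn_deg -0.9 shift after turn [-118.5  572.3  -72.6] shift before turn [-118.5  571.1  -81.9] F [0.  1.  2.2] w 43.9 tilt 0.06
```

>>> {"op": "send_rows", "data": {"moves": [[-20,0,0,0],[-45,0,0,0],[-53,0,0,0],[0,35,-4,0],[0,48,-7,0],[0,48,-7,0],[0,48,-7,0],[0,48,-7,0]]}}

```text
time: 18.82
tool_pos: [523.2, 162.5, 124.1]
tcp_rot: [0.261, 1.57, -2.828]
contact_force: [0.6, 0.2, -2.4]
grip_width: 43.7
```

>>> {"op": "send_rows", "data": {"moves": [[0,48,-7,0],[0,48,-7,0],[0,48,-7,0],[0,48,-7,0],[0,48,-7,0],[0,48,-7,0],[0,38,-6,0],[0,0,0,-0.5]]}}

```text
time: 19.82
tool_pos: [588.4, -161.7, 123.7]
tcp_rot: [0.298, 1.57, -2.786]
contact_force: [0.4, -0.5, -2.0]
grip_width: 43.4
```

Run:
```python
from h import *
plan(cw(-3.3,-20),92,CY+.007+np.pi/2)
```

```text
t 19.82 pos [ 588.4 -161.7  123.7] jaw -1.513 q6 1.12 turn_deg -0.6 shift after turn [31.7 15.  -3.4] shift before turn [31.7 15.  -3.6] F [ 0.4 -0.5 -2. ] w 43.4 tilt 0.05
```

>>> {"op": "send_rows", "data": {"moves": [[25,15,-3.5,-0.5],[20,0,0,0],[0,0,0,0],[0,0,0,0]]}}

```text
time: 20.32
tool_pos: [593.3, -173.0, 80.2]
tcp_rot: [3.007, 1.57, -0.064]
contact_force: [0.3, 0.1, -1.9]
grip_width: 43.7
```

Run:
```python
from h import *
plan(cw(-3.3,-20),11,CY+.007+np.pi/2)
c=wrist("w5"); cv2.imwrite("pics/w5.png",c["image"][:,:,::-1])
```

```text
t 20.32 pos [ 593.3 -173.    80.2] jaw -1.5 q6 1.09 turn_deg 0.1 shift after turn [69.2  3.4  0.8] shift before turn [69.2  3.4  0.8] F [ 0.3  0.1 -1.9] w 43.7 tilt 0.03
```

View pics/w5.png

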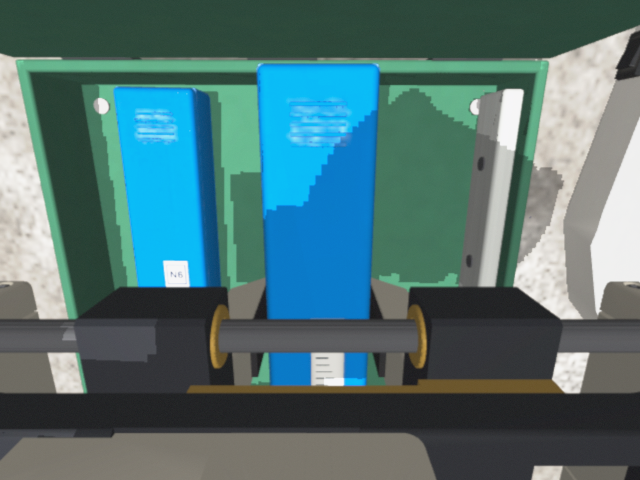

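Run:
```python
from h import *
c=pickle.load(open("w5.pkl","rb"))
for n,uv,z in [("box1L",(118,88),36),("box1R",(195,90),36),("inL",(34,74),46),("inR",(536,74),46),("heldL",(260,66),106),("heldR",(378,66),106),("plate",(520,92),39)]: print(n,wc(ray(c,uv,z)))
```

```text
box1L [95.88193818 88.72961135]
box1R [95.28748404 48.48912646]
inL [100.68272878 124.10011332]
inR [ 103.03833353 -123.62180966]
heldL [94.29581267  3.46406024]
heldR [ 94.72422126 -36.43915349]
plate [  95.60783676 -120.65571495]
```

>>> {"op": "send_rows", "data": {"moves": [[30,0,0,0],[20,0,0,0],[10,0,0,0],[6,0,0,0],[3,0,0,0],[0,0,0,0]]}}

```text
time: 21.12
tool_pos: [593.4, -173.8, 11.1]
tcp_rot: [2.769, 1.57, -0.302]
contact_force: [-0.6, -0.7, -2.3]
grip_width: 43.7
```

>>> {"op": "send_rows", "data": {"moves": [[0.5,0,0,0],[0,0,0,0],[0,0,0,0],[0,0,0,0],[-10,0,0,0],[-30,0,0,0],[-50,0,0,0],[-50,0,0,0]], "hand": 0.65}}

```text
time: 22.12
tool_pos: [592.9, -173.6, 152.1]
tcp_rot: [3.126, 1.571, 0.055]
contact_force: [0.5, 0.5, 1.1]
grip_width: 59.5
```

Run:
```python
from h import *
plan(cw(-129.5,-98.5),150,CY)
```

```text
t 22.12 pos [ 592.9 -173.6  152.1] jaw -1.501 q6 1.09 turn_deg -89.5 shift after turn [   2.  -126.5   81.4] shift before turn [  2.   80.3 127.2] F [0.5 0.5 1.1] w 59.5 tilt 0.01
```

>>> {"op": "send_rows", "data": {"moves": [[0,26,42,0],[0,27,42,0],[0,27,43,0],[0,0,0,-10.5],[0,0,0,-10.5],[0,0,0,-10.5],[0,0,0,-10.5],[0,0,0,-10.5]], "hand": 0}}

```text
time: 23.12
tool_pos: [472.0, -262.4, 150.8]
tcp_rot: [1.599, 1.57, -0.55]
contact_force: [-0.1, 0.9, 0.1]
grip_width: 0.4
```

>>> {"op": "send_rows", "data": {"moves": [[0,0,0,-10.5],[0,0,0,-10.5],[0,0,0,-10.5],[0,0,0,-5.5],[0,0,0,0],[0,0,0,0]]}}

```text
time: 23.88
tool_pos: [472.0, -262.4, 150.4]
tcp_rot: [1.073, 1.57, -0.438]
contact_force: [0.1, 0.3, -0.2]
grip_width: 0.1
```

Run:
```python
from h import *
plan(cw(-129.5,-98.5),74,CY)
c=wrist("w6"); print(proj(c,[*cw(-128.5,-98.5),80]))
```

```text
t 23.88 pos [ 472.  -262.4  150.4] jaw 0.06 q6 -0.71 turn_deg -0.1 shift after turn [76.4 -0.4  0.2] shift before turn [76.4 -0.4  0.2] F [ 0.1  0.3 -0.2] w 0.1 tilt 0.03
[318.97143077 253.9187426 ]
```

View pics/w6.png

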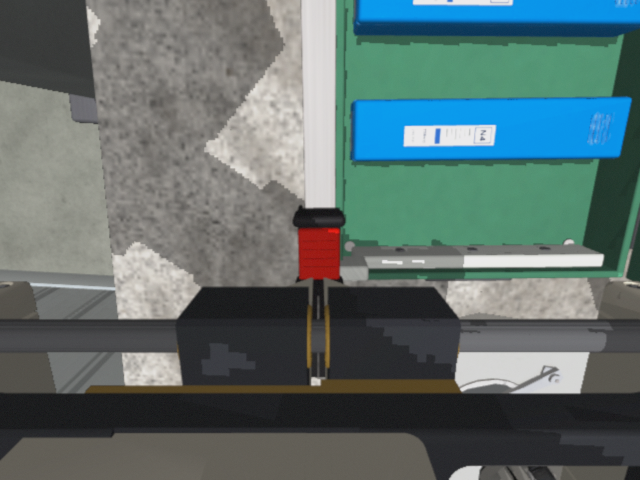

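>>> {"op": "send_rows", "data": {"moves": [[40,0,0,0],[25,0,0,0],[8,0,0,0],[5,0,0,0],[0,0,0,0],[0,0,0,0]]}}

```text
time: 24.68
tool_pos: [472.1, -262.4, 73.1]
tcp_rot: [0.952, 1.57, -0.557]
contact_force: [-1.8, 2.3, 5.0]
grip_width: 0.4
```

>>> {"op": "send_rows", "data": {"moves": [[0,0,-5,0],[0,0,-10,0],[0,0,-13,0],[0,0,-14,0],[0,0,-14,0],[0,0,-14,0],[0,0,-14,0],[0,0,-14,0]]}}

```text
time: 25.68
tool_pos: [466.7, -164.9, 73.3]
tcp_rot: [0.804, 1.567, -0.706]
contact_force: [-2.5, -1.7, 6.0]
grip_width: 0.7
```

Run:
```python
from h import *
plan(cw(-129.5,51.5),73,CY)
```

```text
t 25.68 pos [ 466.7 -164.9   73.3] jaw 0.061 q6 -0.56 turn_deg -0.0 shift after turn [  0.2  -1.1 -52.2] shift before turn [  0.2  -1.1 -52.2] F [-2.5 -1.7  6. ] w 0.7 tilt 0.19
```

>>> {"op": "send_rows", "data": {"moves": [[0,0,-12,0],[0,0,-12,0],[0,0,-10,0],[0,0,-8,0],[0,0,-6,0],[0,0,0,0]]}}

```text
time: 26.42
tool_pos: [464.0, -116.6, 73.3]
tcp_rot: [1.158, 1.568, -0.351]
contact_force: [-1.0, 0.1, 4.6]
grip_width: -0.0
```

>>> {"op": "send_rows", "data": {"moves": [[0,0,-3,0],[0,0,-3,0],[0,0,-2,0],[0,0,0,0]]}}

```text
time: 26.92
tool_pos: [463.8, -109.3, 73.3]
tcp_rot: [1.016, 1.567, -0.493]
contact_force: [-1.7, -1.9, 5.0]
grip_width: 0.2
```

>>> {"op": "send_rows", "data": {"moves": [[0,0,-2,0],[0,0,-2,0],[0,0,-1,0],[0,0,0,0]]}}

```text
time: 27.42
tool_pos: [464.1, -104.6, 73.6]
tcp_rot: [1.047, 1.565, -0.462]
contact_force: [0.7, -2.1, 4.9]
grip_width: 0.5
```

>>> {"op": "send_rows", "data": {"moves": [[0,0,-2,0],[0,0,-1,0],[0,0,0,0]]}}

```text
time: 27.8
tool_pos: [464.0, -103.4, 73.6]
tcp_rot: [0.719, 1.563, -0.79]
contact_force: [-0.6, -12.1, 3.2]
grip_width: 0.4
```

Run:
```python
from h import *
from plant import capture
plan(cw(-129.5,51.5),73,CY)
c=capture("side"); cv2.imwrite("pics/s1.png",cv2.resize(c["image"][270:420,300:520,::-1],None,fx=3.5,fy=3.5,interpolation=2))
```

```text
t 27.8 pos [ 464.  -103.4   73.6] jaw 0.062 q6 -0.44 turn_deg 0.0 shift after turn [ 0.6 -2.2  9.4] shift before turn [ 0.6 -2.3  9.4] F [ -0.6 -12.1   3.2] w 0.4 tilt 0.43
```

View pics/s1.png

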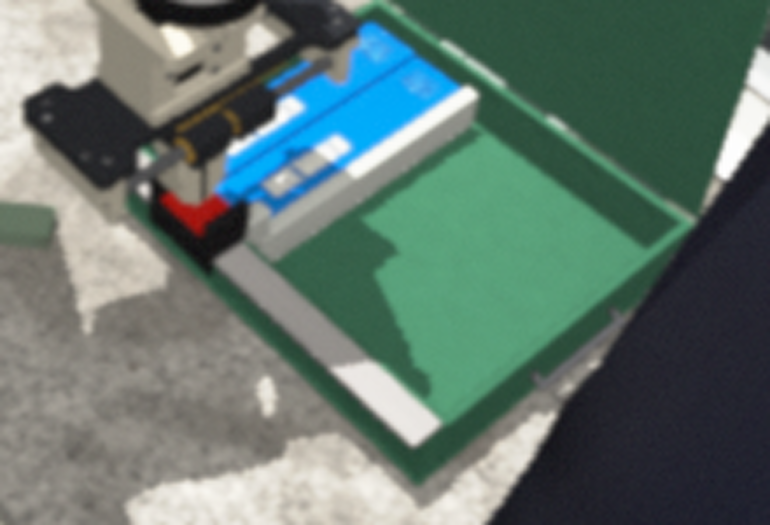

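>>> {"op": "send_rows", "data": {"moves": [[0,0,0.7,0],[-3,0,0,0],[-3,0,0,0],[-3,0,0,0],[0,0,0,0],[0,0,0,0]]}}

```text
time: 28.6
tool_pos: [463.5, -103.2, 81.8]
tcp_rot: [0.733, 1.566, -0.776]
contact_force: [0.1, -8.4, -1.8]
grip_width: 0.1
```

>>> {"op": "send_rows", "data": {"moves": [[-10,0,3,0],[-30,0,10,0],[-40,0,50,0],[0,0,50,0],[0,0,0,0],[0,0,0,0]]}}

```text
time: 29.35
tool_pos: [468.6, -212.3, 160.1]
tcp_rot: [-2.968, 1.57, 1.805]
contact_force: [-0.4, 0.5, -0.2]
grip_width: 0.4
```

Run:
```python
from h import *
plan(cw(-129.5,0),160,CY)
c=wrist("w7");im=c["image"][:,:,::-1]
cv2.imwrite("pics/w7.png",cv2.resize(im[0:300,260:],None,fx=2,fy=2))
```

```text
t 29.35 pos [ 468.6 -212.3  160.1] jaw 0.061 q6 -0.64 turn_deg -0.1 shift after turn [  0.1  -0.1 -48.1] shift before turn [  0.1  -0.1 -48.1] F [-0.4  0.5 -0.2] w 0.4 tilt 0.06
```

View pics/w7.png

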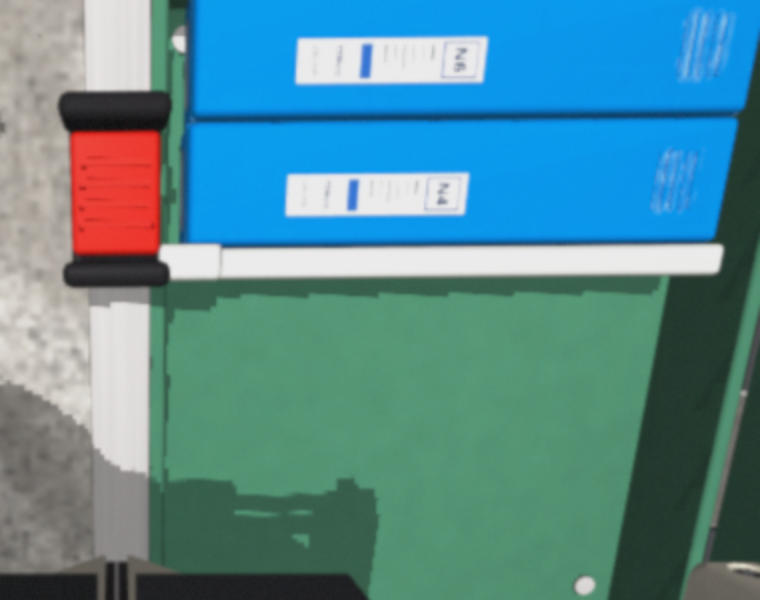

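Run:
```python
from h import *
c=pickle.load(open("w7.pkl","rb")); print(c["K"][0,0])
for z in(80,71): print(z,wc(ray(c,(318,65.5),z)),wc(ray(c,(318,127.5),z)),wc(ray(c,(296,100),z)),wc(ray(c,(339.5,100),z)))
print("wall inner etc", proj(c,[*cw(0,125),46]))
plan(cw(-129.5,51),110,CY)
```

```text
358.3083397845107
80 [-129.39509      68.64925844] [-129.4174953    32.78173137] [-143.13506254   49.06295826] [-116.08160743   49.08676417]
71 [-129.38956537   70.35218811] [-129.39890721   33.08115495] [-143.67814545   49.99840518] [-115.52060783   50.05386265]
wall inner etc [515.06442201 -17.98132603]
t 29.4 pos [ 468.6 -211.9  160. ] jaw 0.062 q6 -0.64 turn_deg -0.0 shift after turn [ 50.1  -0.1 -98.6] shift before turn [ 50.1  -0.1 -98.6] F [0.2 0.9 0.1] w 0.2 tilt 0.06
```

>>> {"op": "send_rows", "data": {"moves": [[0,0,-33,0],[0,0,-33,0],[0,0,-33,0],[40,0,0,0],[30,0,0,0],[8,0,0,0],[3,0,0,0],[0,0,0,0]]}}

```text
time: 30.4
tool_pos: [463.1, -114.0, 79.9]
tcp_rot: [1.371, 1.57, -0.138]
contact_force: [-1.4, 1.6, 2.2]
grip_width: 0.6
```

>>> {"op": "send_rows", "data": {"moves": [[-30,0,0,0],[-60,0,0,0],[-60,0,0,0],[-60,0,0,0],[0,0,0,10.5],[0,0,0,10.5],[0,0,0,10.5],[0,0,0,10.5]]}}

```text
time: 31.4
tool_pos: [463.1, -114.3, 290.2]
tcp_rot: [1.927, 1.568, -0.322]
contact_force: [0.2, -0.2, 0.7]
grip_width: 0.1
```

>>> {"op": "send_rows", "data": {"moves": [[0,0,0,10.5],[0,0,0,10.5],[0,0,0,10.5],[0,0,0,10.5],[0,0,0,6],[0,0,0,0]]}}

```text
time: 32.15
tool_pos: [463.0, -114.3, 289.9]
tcp_rot: [2.774, 1.569, -0.306]
contact_force: [-0.0, -0.1, 0.5]
grip_width: 0.6
```

Run:
```python
from h import *
plan(cw(136,62),285,CY+np.pi/2)
```

```text
t 32.15 pos [ 463.  -114.3  289.9] jaw -1.509 q6 1.11 turn_deg 0.0 shift after turn [   5.4  -11.9 -264.9] shift before turn [   5.4  -11.8 -264.9] F [-0.  -0.1  0.5] w 0.6 tilt 0.12
```

>>> {"op": "send_rows", "data": {"moves": [[0,-2,-35,0],[0,-2,-40,0],[0,-2,-40,0],[0,-2,-40,0],[0,-2,-40,0],[0,-2,-40,0],[0,0,-30,0],[0,0,0,0]]}}

```text
time: 33.15
tool_pos: [727.7, -85.6, 287.1]
tcp_rot: [-0.433, 1.569, 2.773]
contact_force: [0.4, 0.1, -0.6]
grip_width: 0.3
```

Run:
```python
from h import *
from plant import capture
plan(cw(136,62),211,CY+np.pi/2)
c=capture("side"); cv2.imwrite("pics/s2.png",cv2.resize(c["image"][130:430,270:590,::-1],None,fx=2,fy=2,interpolation=2))
```

```text
t 33.15 pos [727.7 -85.6 287.1] jaw -1.507 q6 1.28 turn_deg 0.1 shift after turn [76.1  0.4  0.9] shift before turn [76.1  0.4  0.9] F [ 0.4  0.1 -0.6] w 0.3 tilt 0.08
```

View pics/s2.png

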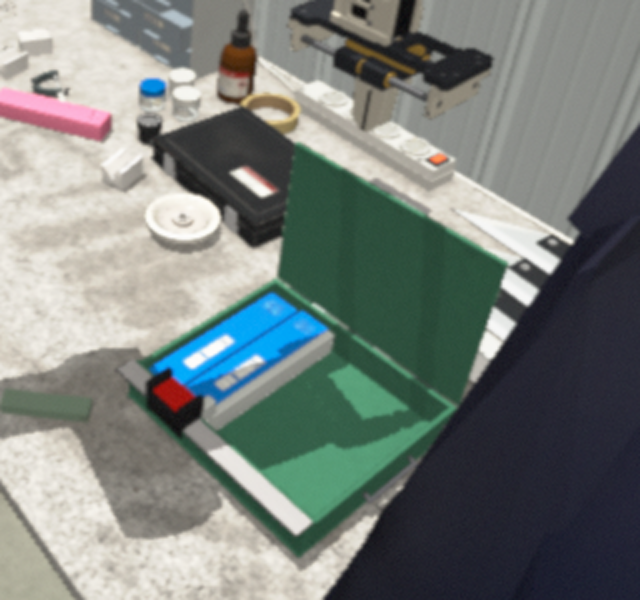

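>>> {"op": "send_rows", "data": {"moves": [[25,0,0,0],[30,0,0,0],[21,0,0,0],[0,0,6,0],[0,0,0,0]]}}

```text
time: 33.83
tool_pos: [720.2, -86.6, 215.4]
tcp_rot: [2.869, 1.568, -0.211]
contact_force: [0.8, 0.1, 0.5]
grip_width: 0.7
```

Run:
```python
from h import *
plan(cw(136,62),211,CY+np.pi/2)
r=165
H=np.array([108.3,46]);P=[]
for th in np.arange(1.57,-0.03,-0.08):
    d=np.array([-np.cos(th),np.sin(th)]);n=np.array([np.sin(th),np.cos(th)])
    P.append(H+r*d+7*n+[9.5,0])
P=np.array(P);print(P[0]);D=np.diff(P,axis=0)
print([[round(-b,1),0,round(-a,1)] for a,b in D])
```

```text
t 33.83 pos [720.2 -86.6 215.4] jaw -1.509 q6 1.28 turn_deg -0.0 shift after turn [ 4.5 -0.2 -6.5] shift before turn [ 4.5 -0.2 -6.5] F [0.8 0.1 0.5] w 0.7 tilt 0.14
[124.66860387 211.00552197]
[[np.float64(-0.0), 0, np.float64(13.2)], [np.float64(1.0), 0, np.float64(13.2)], [np.float64(2.1), 0, np.float64(13.0)], [np.float64(3.1), 0, np.float64(12.8)], [np.float64(4.1), 0, np.float64(12.5)], [np.float64(5.1), 0, np.float64(12.2)], [np.float64(6.1), 0, np.float64(11.7)], [np.float64(7.0), 0, np.float64(11.2)], [np.float64(7.9), 0, np.float64(10.6)], [np.float64(8.7), 0, np.float64(9.9)], [np.float64(9.5), 0, np.float64(9.2)], [np.float64(10.2), 0, np.float64(8.4)], [np.float64(10.8), 0, np.float64(7.6)], [np.float64(11.4), 0, np.float64(6.7)], [np.float64(11.9), 0, np.float64(5.8)], [np.float64(12.3), 0, np.float64(4.8)], [np.float64(12.6), 0, np.float64(3.8)], [np.float64(12.9), 0, np.float64(2.8)], [np.float64(13.1), 0, np.float64(1.7)]]
```

>>> {"op": "send_rows", "data": {"moves": [[4.5,0,4.5,0],[0,0,13,0],[1,0,13,0],[2,0,13,0],[3,0,13,0],[4,0,12.5,0],[5,0,12,0],[0,0,0,0]]}}

```text
time: 34.83
tool_pos: [639.4, -91.4, 194.3]
tcp_rot: [2.86, 1.57, -0.22]
contact_force: [-0.3, -0.3, -0.5]
grip_width: 0.5
```

Run:
```python
from h import *
from plant import get_obs
plan(cw(136,62),211,CY+np.pi/2)
o=get_obs(); p=o["tool_pos"]; v=np.array([wc(p)[0]-9.5,p[2]])-[108.3,46]; r=np.hypot(*v); print(r,np.arctan2(v[1],-v[0])-np.arcsin(7/r))
```

```text
t 34.83 pos [639.4 -91.4 194.3] jaw -1.51 q6 1.25 turn_deg -0.0 shift after turn [-16.6   0.1 -87.5] shift before turn [-16.6  -0.  -87.5] F [-0.3 -0.3 -0.5] w 0.5 tilt 0.05
163.68616097966958 1.090871269672534
```

>>> {"op": "send_rows", "data": {"moves": [[6,0,11.7,0],[7,0,11.2,0],[8,0,10.6,0],[8.7,0,10,0],[9.5,0,9.2,0],[10.2,0,8.4,0]]}}

```text
time: 35.58
tool_pos: [579.5, -95.3, 145.0]
tcp_rot: [2.737, 1.568, -0.343]
contact_force: [-0.3, -1.2, 1.9]
grip_width: 0.3
```

Run:
```python
from h import *
from plant import get_obs,capture
plan(cw(136,62),211,CY+np.pi/2)
o=get_obs(); p=o["tool_pos"]; v=np.array([wc(p)[0]-9.5,p[2]])-[108.3,46]; r=np.hypot(*v); print(r,np.arctan2(v[1],-v[0])-np.arcsin(7/r))
c=capture("side"); cv2.imwrite("pics/s3.png",cv2.resize(c["image"][130:430,270:590,::-1],None,fx=2,fy=2,interpolation=2))
```

```text
t 35.58 pos [579.5 -95.3 145. ] jaw -1.509 q6 1.22 turn_deg -0.0 shift after turn [-6.560e+01 -1.000e-01 -1.477e+02] shift before turn [ -65.6   -0.2 -147.7] F [-0.3 -1.2  1.9] w 0.3 tilt 0.15
162.8766872612476 0.6105686076381209
```

View pics/s3.png

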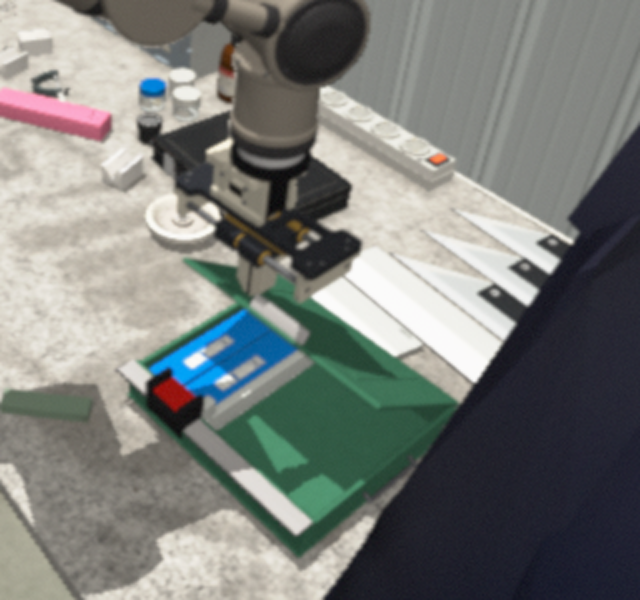

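>>> {"op": "send_rows", "data": {"moves": [[10.8,0,7.6,0],[11.4,0,6.7,0],[11.9,0,5.8,0],[12.3,0,4.8,0],[12.6,0,3.8,0],[12,0,3,0],[10,0,2,0],[0,0,0,0]]}}

```text
time: 36.62
tool_pos: [544.1, -96.8, 62.0]
tcp_rot: [-0.396, 1.568, 2.807]
contact_force: [-0.1, -0.3, 0.6]
grip_width: 0.2
```

Push gently down to the stop (outer face expected at 53 mm).

>>> {"op": "send_rows", "data": {"moves": [[4,0,0,0],[3,0,0,0],[2,0,0,0],[0,0,0,0]]}}

```text
time: 37.12
tool_pos: [545.2, -97.0, 54.0]
tcp_rot: [-2.439, 1.571, 0.764]
contact_force: [-0.2, -0.3, -0.3]
grip_width: 0.0
```

>>> {"op": "send_rows", "data": {"moves": [[1,0,0,0],[1,0,0,0],[0,0,0,0]]}}

```text
time: 37.5
tool_pos: [545.3, -97.0, 52.7]
tcp_rot: [2.929, 1.57, -0.151]
contact_force: [-1.2, 0.3, 6.1]
grip_width: 0.5
```

>>> {"op": "send_rows", "data": {"moves": [[0.7,0,0,0],[0,0,0,0],[-10,0,0,0],[-40,0,0,0],[-50,-40,0,0],[-50,-50,0,0],[0,-50,0,0],[0,-50,0,0]]}}

```text
time: 38.5
tool_pos: [534.0, 87.3, 195.6]
tcp_rot: [-3.106, 1.569, 0.097]
contact_force: [0.5, 0.3, -0.2]
grip_width: 0.7
```

Run:
```python
from h import *
from plant import get_obs,capture
c=capture("side"); a=cv2.resize(c["image"][220:420,290:510,::-1],None,fx=1.8,fy=1.8,interpolation=2)
c=capture("top"); b=cv2.resize(c["image"][120:320,220:530,::-1],(400,360))
cv2.imwrite("pics/fin.png",np.hstack([a,b]))
```

```text
(no output)
```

View pics/fin.png

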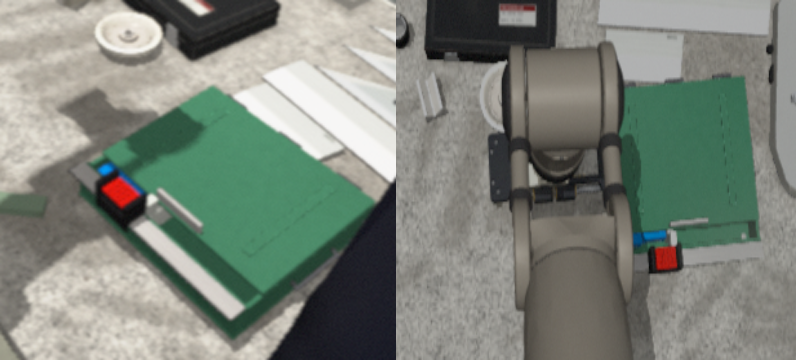

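The lid lies flat with the lip at its free edge, the button is up, and the boxes show under the front gap. The wheel, V-block and stone are where they were.

```bash
python3 -c "
from plant import close_job; print(close_job())"
```

```text
the job is handed in; nothing more can be done
None
```

The job is done and handed in; the hand-in gave no verdict, and the robot clock stood at about 38.6 s of the 210 s allowed.

- **Follower back:** I held the button down and slid the follower to its right-hand stop, where the side force rose to 22 N.
- **Boxes:** Only two blue boxes were on the bench. I laid both flat in the case, parallel to the plate.
- **Packing:** With the button held down again, I slid the follower up until the boxes were tight against the left-hand end (12 N), then let the button up. A wrist picture showed no gap between the boxes or at the plate. A light touch met the button at 79.9 mm, so it is up.
- **Lid:** I lowered it slowly from behind until it met a firm stop at 52.7 mm with 6 N; shut is 53 mm.
- **Last pictures:** The lid lay flat, the button was up, and the wheel, V-block and stone looked undisturbed.

One reading disagreed: the wrist camera put the case about 3 mm nearer the robot than the top camera did. I corrected for that before lowering the boxes, and both went in without contact. I did not measure the final box positions or the lid angle beyond these checks.

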